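# Nest the finished set of silver bowls

### The job

The set of three footed silver bowls is finished: nest it, the middle bowl upright inside the largest and the smallest upright inside the middle one, each foot standing flat and centred on the floor of the bowl around it. The middle bowl still leans on the chaser's sloping rest; leave the largest standing where it is. Set the bowls down gently, without dropping or forcing them, and leave the other things on the bench undisturbed.

Things in the scene. Friction and masses are not known exactly. Their poses are not given: they have to be found in the camera images.
- bowl_large_mid (a point): centre of the largest silver bowl: on its axis, half-way up; z from foot to mouth. Round, 84 mm high, rim 184 mm across outside. Upright rim band to hold it by: 8 mm thick, 26 mm tall. Foot 92 mm across, 24 mm tall. Flat inner floor 96 mm across, 30 mm above the foot's underside. Loose, 0.6 kg. Upright on the bench.
- bowl_middle_mid (a point): centre of the middle silver bowl: on its axis, half-way up; z from foot to mouth. Round, 80 mm high, rim 138 mm across outside. Upright rim band to hold it by: 8 mm thick, 26 mm tall. Foot 80 mm across, 24 mm tall. Flat inner floor 84 mm across, 30 mm above the foot's underside. Loose, 0.3 kg. Leans 36 degrees on the rest. Nested, its rim is 26 mm above the largest's.
- bowl_small_mid (a point): centre of the smallest silver bowl: on its axis, half-way up; z from foot to mouth. Round, 74 mm high, rim 96 mm across outside. Upright rim band to hold it by: 8 mm thick, 26 mm tall. Foot 66 mm across, 24 mm tall. Flat inner floor 70 mm across, 30 mm above the foot's underside. Loose, 0.18 kg. Upright on the bench. Nested, its rim is 24 mm above the middle's.
- rest_seat (a point): where the middle bowl's foot starts: middle of the upper face of the fixed wooden rest's sloping board, 66 mm above the bench. Base 160 x 150 mm (x, y); board 150 x 150 mm, rising 36 degrees towards its own +x, so the bowl's mouth tips to -x. A cleat 10 mm high hugs the lower half of the foot: draw the bowl off along its own axis.
- vase: bystander: silver vase, 72 mm across, 186 mm tall; origin under its centre
- sugar_pot: bystander: small lidded silver pot, 62 mm across, 91 mm tall; origin under its centre
- hammer: bystander: chasing hammer 220 mm long lying along its x axis; origin under its middle
- punches: bystander: blue block 75 x 110 mm (x, y) full of upright steel punches, 90 mm tall; origin under its centre
- graver: bystander: wooden-handled graver 150 mm long lying along its x axis; origin under its middle
- brush: bystander: polishing brush 170 mm long lying along its x axis; origin under its middle
There are look-alikes about, which are no part of the job. What is shaped like the part that bears bowl_middle_mid but orange or turquoise is not meant.

How it is judged:
At the end, for the whole second after the job is handed in: Middle bowl in the largest, smallest in the middle one: axes within 12 mm, feet within 3 mm of seated height, all upright within 0.06 rad and at rest. The largest stands on the bench within 50 mm of its start. No other thing moved over 30 mm (horizontal distance between bowl_middle_mid and bowl_large_mid below 0.012 m and z of bowl_middle_mid in the frame of bowl_large_mid between 0.025 and 0.031 m and angle between each of bowl_middle_mid, bowl_small_mid, bowl_large_mid's own z axis and vertical below 0.06 rad and horizontal distance between bowl_small_mid and bowl_middle_mid below 0.012 m and z of bowl_small_mid in the frame of bowl_middle_mid between 0.024 and 0.03 m and height (world z) of bowl_large_mid between 0.039 and 0.045 m and distance of bowl_large_mid from where it was at the start of the episode below 0.05 m and linear speed of each of bowl_large, bowl_middle, bowl_small below 0.02 m/s and distance of each of vase, sugar_pot, hammer, punches, graver, brush from where it was at the start of the episode below 0.03 m); the robot touches nothing.
It fails at once if the middle bowl was dropped into the large one (over 0.4 m/s as it reaches the floor) (horizontal distance between bowl_middle_mid and bowl_large_mid below 0.04 m and z of bowl_middle_mid in the frame of bowl_large_mid below 0.036 m and linear speed of bowl_middle above 0.4 m/s).
It fails at once if the small bowl was dropped into the middle one (over 0.4 m/s as it reaches the floor) (horizontal distance between bowl_small_mid and bowl_middle_mid below 0.04 m and z of bowl_small_mid in the frame of bowl_middle_mid below 0.035 m and linear speed of bowl_small above 0.4 m/s).
It fails at once if two bowls were knocked or forced together hard (over 80 N) (contact force between any of bowl_middle, bowl_small and bowl_large above 80 N or contact force between bowl_small and bowl_middle above 80 N).
It fails at once if a bowl was knocked hard on the bench (over 80 N) (contact force between any of bowl_large, bowl_middle, bowl_small and table above 80 N).
It fails at once if another thing on the bench was disturbed (moved over 30 mm) (distance of any of vase, sugar_pot, hammer, punches, graver, brush from where it was at the start of the episode above 0.03 m).
It also fails if it takes over 64 s, if anything falls off the work surface, if the arm or the gripper's body presses on something with over 40 N, if the wrist force passes 120 N, or if a joint passes its speed limit or range.

### The arm

A 7-joint arm with a two-finger parallel gripper is mounted at the origin on the work surface. World frame = base frame: x ahead of the robot, y to its left, z up, the work surface at z = 0. Lengths are in m, angles in rad, forces in N, time in s.
With the tool pointing down it reaches from about 0.35 to 0.9 m from the base axis. Payload 7.2 kg.
Tool frame: the origin (TCP) lies midway between the tips of the shut fingers; the grasp point (between the pads) lies 19 mm behind it; z points along the fingers, y is the line along which they close (so a half turn about z gives the same grasp; the last joint's range is limited). The gripper opens to 85 mm and grips with 20 to 120 N. Pads are 22 mm wide; open, the fingers measure 114 mm over their backs; the gripper's body (76 mm by 85 mm) begins 54 mm behind the grasp point. The pads swing forward as they close: fully open they stand 13 mm farther back than shut.
Start: joints at [1.259, 0.411, -0.013, 1.596, 0.006, 1.134, -0.082], TCP at [0.151, -0.607, 0.231] pointing down, gripper open.
Joint ranges: [-2.95, 2.95], [-0.29, 1.99], [-1.47, 1.44], [0.14, 2.54], [-1.03, 4.17], [0.13, 1.85], [-2.86, 2.86]. Speed limits (rad/s): [2.39, 2.39, 3.01, 3.01, 3.14, 3.14, 3.14].

### API

Orientations are given as a unit quaternion [x, y, z, w].
In Python, from bench import * gives the robot as it stands.
- The arm moves only by the tool jog_arm, never from a script. Its argument "series" is a list of rows, each a list of 2 entries, a list of its own where there are three numbers: the shift along the world's x, y, z in m, then the turn, a rotation vector about the world's x, y, z in degrees. In form: [[[tx, ty, tz], [rx, ry, rz]], ...]. A call has 1 to 10 rows; each row shifts and turns the commanded pose from where the row before left it; what a row does not reach is not made up. A row lasts 1/10 s, in which the tool goes at most 50 mm and 8.59 degrees, less where a joint would pass 70% of its speed; a pose out of reach is approached as far as the arm can. A call is refused whole if a number of a shift passes 0.05 or a number of a turn 8.59, either way. A call with a gripper value outside its range is refused whole. "claw" is the opening, from 0 (shut) to 1 (fully open), set as the call begins (left out, the last holds). The fingers move at their own pace and stop on an object; "newtons" is the grip in N (left out, the last holds). Time passes only in rows, so rows that do not move let the fingers close. It gives the time, the measured TCP pose, the force, the opening and the grip force at its end, in the units of the state.
- sense(): the state, without advancing time (a new reading comes with each control period).
- capture(name): name is "side" or "top"; returns (picture, depth): 384x512x3 uint8, red, green, blue; 384x512 float32, m along the optical axis (not along the pixel's ray), 0 where there is no reading.
- camera_params(name): a dict with "fov_y" (degrees; the focal length in pixels is half the picture's height over the tangent of half this angle, whatever the lens; pixels are square), "cx", "cy" (the principal point, pixels), "cam_to_world" (4x4, takes a point from camera to world coordinates). Camera axes: x right, y down, z forward; pixel columns grow to the right and rows downward; lengths in m; the calibration is good to about 2 mm. A picture is of the moment at which its call begins. camera_params takes no time and is no camera call.
- close_job(): hands the job in; it is judged then, once.
Trained networks look in the newest picture that a camera, given by its name, has taken for a name from the list of things; names that differ only in an ending like _2 or _b are one class to them, and where a whole thing is asked for, a point or a joint stands for the part that bears it (a point fixed in the world has none). Each returns a list of dicts, best first, with "score" (0 to 1); they miss things now and then, are a little off and sometimes report something else, mostly with a low value. They report only what shows in the picture. A call takes as long as a camera call. They do not tell look-alikes from the thing itself.
- masks_of(label, camera): "pixels" (384x512 bool, what is visible of it) and "bbox" ([left, top, right, bottom] as shares, 0 to 1, of the picture: columns of its width, rows of its height, round what is visible of it).
- landmark_of(label, camera): "location" ([column, row] as shares, 0 to 1, of the picture: columns of its width, rows of its height: a listed point, or the origin of a listed thing).
The state is a dict: "time": time; "joint_pos": joint angles; "dq": joint speeds; "effort": joint torques, N m; "tcp_pos": TCP position; "tcp_rot": TCP orientation; "force": force on the tool from outside, world axes, zero at the start; "torque": the same for the moment, N m; "width": finger opening in m; "gripper_force": force on a finger pad.
Only numpy, scipy, OpenCV 4.12 (cv2) and the standard library are available. Lean on these libraries where they do the work, as an engineer would, in place of code of your own. Each camera call takes 0.05 s, during which the arm holds its last target. There are 200 camera calls.

## Working session

There is one attempt and no reset: what is moved stays moved. The work goes in short steps, Python scripts to look and compute and a tool call to move; the robot and the scene stay as the last step left them, time stands still between calls to the robot, and variables do not carry over. Pictures are saved under pics/ and viewed, at most 10 in all, crops included, and the job is handed in when it is done.

Besides the shell and the picture viewer there is one more tool, called after "Emit:" as name(argument=value, ...) on one line, values as JSON. jog_arm: Moves the arm, as the interface text tells. Its arguments: {"type":"object","properties":{"series":{"type":"array","items":{"type":"array"}},"claw":{"type":"number"},"newtons":{"type":"number"}},"required":["series"]}

```bash
mkdir -p pics; ls
cat > h.py <<'E'
from bench import *
import numpy as np, cv2
def cloud(cam,depth):
    p=camera_params(cam); f=depth.shape[0]/2/np.tan(np.radians(p["fov_y"])/2)
    v,u=np.mgrid[:depth.shape[0],:depth.shape[1]]
    P=np.stack([(u-p["cx"])/f*depth,(v-p["cy"])/f*depth,depth,np.ones_like(depth)],-1)@np.array(p["cam_to_world"]).T
    P=P[...,:3]; P[depth==0]=np.nan
    return P
E
python3 - <<'E'
from h import *
for c in("top","side"):
    im,d=capture(c); cv2.imwrite(f"pics/{c}0.png",im[...,::-1]); np.save(c+"_d.npy",d)
    P=cloud(c,d)
    print(c,np.round(camera_params(c)["cam_to_world"],3).tolist())
    for l in["bowl_large_mid","bowl_middle_mid","bowl_small_mid","rest_seat","vase","sugar_pot","hammer","punches"]:
        for r in landmark_of(l,c)[:3]:
            u,v=r["location"][0]*512,r["location"][1]*384
            print(l,round(r["score"],2),int(u),int(v),np.round(P[min(int(v),383),min(int(u),511)],3))
print(sense())
E
```

```text
pics
top [[-0.008, -0.995, 0.102, 0.455], [-1.0, 0.01, 0.018, 0.069], [-0.019, -0.102, -0.995, 1.229], [0.0, 0.0, 0.0, 1.0]]
bowl_large_mid 0.8 275 209 [0.557 0.028 0.027]
bowl_large_mid 0.53 182 214 [0.54  0.294 0.082]
bowl_middle_mid 0.89 184 213 [0.543 0.288 0.085]
bowl_middle_mid 0.89 130 277 [0.361 0.456 0.03 ]
bowl_middle_mid 0.62 122 196 [0.6   0.485 0.029]
bowl_small_mid 0.71 332 140 [ 0.753 -0.139  0.066]
bowl_small_mid 0.55 379 200 [ 0.58  -0.278  0.033]
rest_seat 0.84 182 203 [0.563 0.278 0.166]
vase 0.73 234 144 [0.736 0.145 0.102]
vase 0.39 334 201 [ 0.58  -0.149  0.017]
sugar_pot 0.7 333 142 [ 0.747 -0.141  0.068]
hammer 0.62 222 280 [0.35  0.186 0.024]
punches 0.89 348 283 [ 0.341 -0.177  0.046]
side [[-0.935, -0.267, 0.234, 0.278], [-0.355, 0.712, -0.606, 0.736], [-0.005, -0.65, -0.76, 0.922], [0.0, 0.0, 0.0, 1.0]]
bowl_large_mid 0.69 254 184 [0.564 0.012 0.031]
bowl_middle_mid 0.92 274 363 [0.355 0.444 0.029]
bowl_middle_mid 0.83 220 258 [0.54  0.287 0.084]
bowl_middle_mid 0.79 156 334 [0.607 0.476 0.031]
bowl_small_mid 0.72 283 118 [ 0.564 -0.233  0.071]
rest_seat 0
[... 205 characters left out ...]
e': 0.9, 'joint_pos': array([ 1.25879534,  0.41105035, -0.01269802,  1.59621582,  0.00561987,
        1.13427703, -0.08224063]), 'dq': array([-0.00101171,  0.00138985,  0.0021576 ,  0.00180646,  0.00067509,
        0.00089615,  0.00060681]), 'effort': array([ 2.64640339e-04, -6.00388813e+01,  6.81072772e-01, -2.99737465e+01,
        1.38463601e-02,  1.86853904e-03,  2.48369099e-05]), 'tcp_pos': array([ 0.15085402, -0.60652708,  0.23132197]), 'tcp_rot': array([ 9.92580827e-01,  1.21586592e-01, -8.95471619e-07,  4.35816607e-05]), 'force': array([-1.02087872,  0.67875554, -0.30885599]), 'torque': array([ 0.02622102, -0.0183026 ,  0.03292445]), 'gripper_force': 0.0, 'width': 0.08557529134017562}
```

View pics/top0.png

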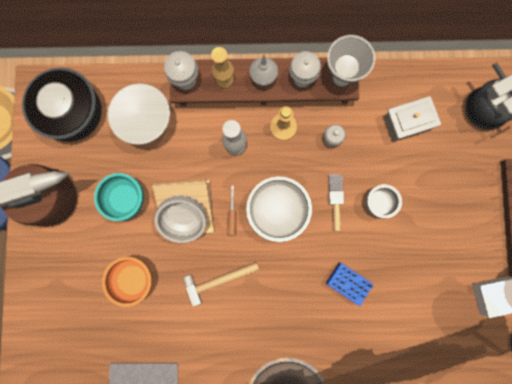

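View pics/side0.png

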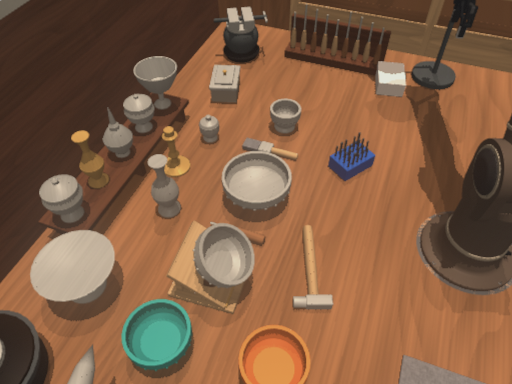

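Candidates for the middle bowl in the top view are silver on the rest (182,218), turquoise (120,197) and orange (127,282). The silver one fits, because it leans on the rest and isn't one of the excluded colours. The largest bowl is at (279,209). The smallest is the footed silver cup at (383,202); the pot at (333,136) has a lid, so it is the sugar pot. Next I'll fit the rims and take the confirming crop.

```bash
cat >> h.py <<'E'
from scipy.optimize import differential_evolution
def fit_rim(Q,R,c0,tilt=None,rng=.03):
    """Q points; rim annulus R-8mm..R. upright: params x,y,z ; tilted: + tilt(deg), azimuth(deg) of axis"""
    def axis(p):
        if tilt is None: return np.array([0,0,1.])
        t,a=np.radians(p[3:5]); return np.array([np.sin(t)*np.cos(a),np.sin(t)*np.sin(a),np.cos(t)])
    def cost(p):
        n=axis(p); d=Q-p[:3]; h=d@n; r=np.linalg.norm(d-h[:,None]*n,axis=1)
        e=np.hypot(h,np.maximum(abs(r-(R-.004))-.003,0))
        return -np.exp(-(e/.003)**2).sum()
    b=[(c-rng,c+rng) for c in c0]
    if tilt: b+=[(tilt[0]-8,tilt[0]+8),(tilt[1]-40,tilt[1]+40)]
    s=differential_evolution(cost,b,seed=1,popsize=20,tol=1e-7,maxiter=300)
    return s.x,axis(s.x),-s.fun
def near(Ps,c,r,zmin=.01):
    o=[]
    for P in Ps:
        q=P.reshape(-1,3); q=q[np.isfinite(q).all(1)]
        o.append(q[(np.linalg.norm(q[:,:2]-c,axis=1)<r)&(q[:,2]>zmin)])
    return o
E
python3 - <<'E'
from h import *
Ps=[cloud(c,np.load(c+"_d.npy")) for c in("top","side")]
for nm,R,c,t in[("large",.092,[.555,.02,.084],None),("small",.048,[.57,-.275,.074],None),("mid",.069,[.52,.288,.13],(36,180))]:
    o=near(Ps,c[:2],R+.04)
    for k,Q in[("top",o[0]),("side",o[1]),("both",np.vstack(o))]:
        x,n,f=fit_rim(Q,R,c,t); print(nm,k,np.round(x,4),np.round(n,3),round(f),len(Q))
im=cv2.imread("pics/side0.png"); cv2.imwrite("pics/crop.png",cv2.resize(im[200:320,140:300],None,fx=4,fy=4,interpolation=3))
E
```

```text
large top [0.5521 0.0217 0.0841] [0. 0. 1.] 390 3308
large side [0.5536 0.0234 0.0834] [0. 0. 1.] 430 3278
large both [0.5528 0.0226 0.0837] [0. 0. 1.] 802 6586
small top [ 0.5717 -0.2792  0.0739] [0. 0. 1.] 191 948
small side [ 0.5726 -0.2775  0.0733] [0. 0. 1.] 143 773
small both [ 0.5721 -0.2785  0.0736] [0. 0. 1.] 329 1721
mid top [5.157000e-01 2.917000e-01 1.299000e-01 3.606350e+01 1.844698e+02] [-0.587 -0.046  0.808] 324 2927
mid side [5.17000e-01 2.93700e-01 1.29300e-01 3.60015e+01 1.84594e+02] [-0.586 -0.047  0.809] 542 5094
mid both [5.166000e-01 2.931000e-01 1.295000e-01 3.601200e+01 1.845538e+02] [-0.586 -0.047  0.809] 836 8021
```

View pics/crop.png

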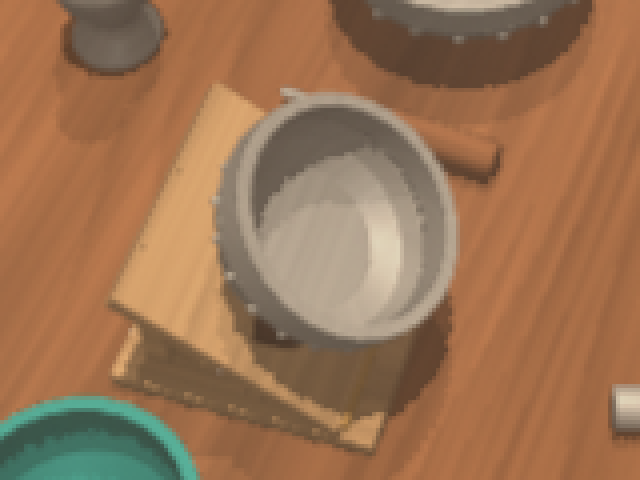

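The crop shows the silver footed bowl leaning on the wooden rest, mouth towards the robot, with turquoise only at the lower left. This is the one meant. I'm moving to the pre-grasp, back along its axis.

Emit:
jog_arm(series=[[[0.03, 0.025, 0.012], [0, 0, -0.94]], [[0.03, 0.025, 0.012], [0, 0, -0.94]], [[0.03, 0.025, 0.012], [0, 0, -0.94]], [[0.03, 0.025, 0.012], [0, 0, -0.94]], [[0.03, 0.025, 0.012], [0, 0, -0.94]], [[0.03, 0.025, 0.012], [0, 0, -0.94]], [[0.03, 0.025, 0.012], [0, 0, -0.94]], [[0.03, 0.025, 0.012], [0, 0, -0.94]], [[0.03, 0.025, 0.012], [0, 0, -0.94]], [[0.03, 0.025, 0.012], [0, 0, -0.94]]], claw=0.5, newtons=80)

```text
time: 1.9
tcp_pos: [0.4519, -0.3554, 0.352]
tcp_rot: [0.999, 0.039, 0.0, 0.0]
force: [-0.1, -0.5, 0.1]
width: 0.0424
gripper_force: 0.0
```

Emit:
jog_arm(series=[[[0.0025, 0.041, 0], [0.285, -3.59, 0]], [[0.0025, 0.041, 0], [0.285, -3.59, 0]], [[0.0025, 0.041, 0], [0.285, -3.59, 0]], [[0.0025, 0.041, 0], [0.285, -3.59, 0]], [[0.0025, 0.041, 0], [0.285, -3.59, 0]], [[0.0025, 0.041, 0], [0.285, -3.59, 0]], [[0.0025, 0.041, 0], [0.285, -3.59, 0]], [[0.0025, 0.041, 0], [0.285, -3.59, 0]], [[0.0025, 0.041, 0], [0.285, -3.59, 0]], [[0.0025, 0.041, 0], [0.285, -3.59, 0]]])

```text
time: 2.9
tcp_pos: [0.4759, 0.0542, 0.3513]
tcp_rot: [0.95, 0.037, 0.31, -0.012]
force: [6.0, 2.6, 3.4]
width: 0.0424
gripper_force: 0.0
```

Emit:
jog_arm(series=[[[0, 0.03, -0.02], [0, 0, 0]], [[0, 0.03, -0.02], [0, 0, 0]], [[0, 0.03, -0.02], [0, 0, 0]], [[0, 0.03, -0.02], [0, 0, 0]], [[0, 0.03, -0.02], [0, 0, 0]], [[0, 0.02, -0.02], [0, 0, 0]], [[0, 0, -0.02], [0, 0, 0]], [[0, 0, -0.019], [0, 0, 0]], [[0, 0, 0], [0, 0, 0]], [[0, 0, 0], [0, 0, 0]]])

```text
time: 3.9
tcp_pos: [0.4676, 0.1821, 0.2308]
tcp_rot: [0.955, 0.039, 0.292, -0.005]
force: [0.7, 0.0, -0.5]
width: 0.0427
gripper_force: 0.0
```

```bash
cat >> h.py <<'E'
from scipy.spatial.transform import Rotation as Ro
def tool():
    s=sense(); return s["tcp_pos"],Ro.from_quat(s["tcp_rot"]).as_matrix()
E
python3 - <<'E'
from h import *
p,R=tool(); n=np.array([-.586,-.047,.809]); n/=np.linalg.norm(n); e=np.cross([0,0,1],-n);e/=np.linalg.norm(e)
e=np.array([n[1],-n[0],0])/np.hypot(n[0],n[1]); 
C=np.array([.5166,.2931,.1296])
g=C-.065*e-.023*n
print(e,R.T@n,R.T@e,"to grasp",g-p,"along n",(g-p)@n,"turn",np.degrees(Ro.from_matrix(np.column_stack([np.cross(-e,-n),-e,-n])@R.T).as_rotvec()))
E
```

```text
[-0.07994805  0.99679903  0.        ] [-0.03497788  0.01275561 -0.99930668] [ 0.00609726 -0.99989721 -0.01297657] to grasp [ 0.06763887  0.04724456 -0.11982672] along n -0.13879071564824055 turn [ 0.96696153 -1.93110466  0.14035434]
```

Run:
```python
from h import *
print(np.round(sense()["joint_pos"],3)); print(np.round(sense()["tcp_pos"],4))
```

```text
[ 0.539  0.022 -1.208  2.276  0.81   0.486 -2.81 ]
[0.4676 0.1821 0.2308]
```

Emit:
jog_arm(series=[[[0, 0, 0.02], [-0.57, 6.8, 0]], [[0, 0, 0.02], [-0.57, 6.8, 0]], [[0, 0, 0.02], [-0.57, 6.8, 0]], [[0, 0, 0.02], [-0.57, 6.8, 0]], [[0, 0, 0.02], [-0.57, 6.8, 0]], [[0, 0, 0], [0, 0, 0]]])

```text
time: 4.5
tcp_pos: [0.4737, 0.1768, 0.3252]
tcp_rot: [0.999, 0.038, 0.025, 0.011]
force: [0.9, 0.7, -0.2]
width: 0.0428
gripper_force: 0.0
```

Run:
```python
from h import *
s=sense();print(np.round(s["joint_pos"],3),s["tcp_pos"]); print(tool()[1].round(3))
```

```text
[ 0.502  0.302 -1.197  1.721  0.34   1.295 -2.261] [0.47368484 0.17676485 0.32517522]
[[ 0.996  0.075  0.05 ]
 [ 0.076 -0.997 -0.019]
 [ 0.048  0.023 -0.999]]
```

Emit:
jog_arm(series=[[[0, 0, 0], [0, 0, 8.5]], [[0, 0, 0], [0, 0, 8.5]], [[0, 0, 0], [0, 0, 0]]])

```text
time: 4.8
tcp_pos: [0.4698, 0.1774, 0.3227]
tcp_rot: [0.982, 0.188, 0.028, 0.009]
force: [-0.9, -0.8, -0.6]
width: 0.0425
gripper_force: 0.0
```

Run:
```python
from h import *
s=sense();print(np.round(s["joint_pos"],3),s["tcp_pos"]); print(tool()[1].round(3))
```

```text
[ 0.565  0.32  -1.279  1.739  0.364  1.284 -1.984] [0.46984312 0.17736444 0.3227277 ]
[[ 0.927  0.37   0.058]
 [ 0.371 -0.929 -0.007]
 [ 0.051  0.028 -0.998]]
```

Emit:
jog_arm(series=[[[0.003, 0.011, 0], [0, 0, 8.1]], [[0.003, 0.011, 0], [0, 0, 8.1]], [[0.003, 0.011, 0], [0, 0, 8.1]], [[0.003, 0.011, 0], [0, 0, 8.1]], [[0.003, 0.011, 0], [0, 0, 8.1]], [[0.003, 0.011, 0], [0, 0, 8.1]], [[0.003, 0.011, 0], [0, 0, 8.1]], [[0.003, 0.011, 0], [0, 0, 8.1]], [[0.003, 0.011, 0], [0, 0, 8.1]], [[0, 0, 0], [0, 0, 0]]])

```text
time: 5.8
tcp_pos: [0.4969, 0.2775, 0.3228]
tcp_rot: [0.679, 0.734, 0.028, -0.009]
force: [-1.0, -0.1, 0.1]
width: 0.0432
gripper_force: 0.0
```

```bash
cat > m.py <<'E'
from h import *
import sys
def rel(g,y,z):
    s=sense();p,R=tool(); T=np.column_stack([np.cross(y,z),y,z])
    print("j",np.round(s["joint_pos"],3)); print("move",np.round(g-p,4),"turn",np.round(np.degrees(Ro.from_matrix(T@R.T).as_rotvec()),2), "in tool",np.round(R.T@(g-p),4))
n=np.array([-.586,-.047,.809]); n/=np.linalg.norm(n); e=np.array([n[1],-n[0],0])/np.hypot(n[0],n[1]); u=np.cross(e,n)
u=u if u[2]>0 else -u
C=np.array([.5166,.2931,.1296]); G=C+.065*u-.023*n
E
python3 - <<'E'
from m import *
rel(G+.1*n,u,-n)
E
```

```text
j [ 0.363  0.59  -1.42   1.589  0.583  1.414 -1.014]
move [ 0.027   0.0161 -0.0927] turn [ -0.09 -34.45  -0.83] in tool [0.0092 0.0254 0.0941]
```

Emit:
jog_arm(series=[[[0.003, 0.002, 0], [0, -4.3, -0.1]], [[0.003, 0.002, 0], [0, -4.3, -0.1]], [[0.003, 0.002, -0.01], [0, -4.3, -0.1]], [[0.003, 0.002, -0.01], [0, -4.3, -0.1]], [[0.003, 0.002, -0.015], [0, -4.3, -0.1]], [[0.003, 0.002, -0.015], [0, -4.3, -0.1]], [[0.003, 0.002, -0.02], [0, -4.3, -0.1]], [[0.006, 0.002, -0.023], [0, -4.3, -0.1]], [[0, 0, 0], [0, 0, 0]], [[0, 0, 0], [0, 0, 0]]])

```text
time: 6.8
tcp_pos: [0.5235, 0.2926, 0.2301]
tcp_rot: [0.646, 0.699, 0.226, 0.209]
force: [0.4, 0.5, 0.5]
width: 0.0427
gripper_force: 0.0
```

Run:
```python
from m import *
rel(G+.1*n,u,-n)
```

```text
j [ 0.168  0.359 -1.171  2.089  1.208  0.84  -1.665]
move [ 0.0004  0.0011 -0.    ] turn [ 0.01 -0.18  0.05] in tool [0.0011 0.0004 0.0003]
```

Emit:
jog_arm(series=[[[0.0073, 0.0007, -0.0101], [0, 0, 0]], [[0.0073, 0.0007, -0.0101], [0, 0, 0]], [[0.0073, 0.0007, -0.0101], [0, 0, 0]], [[0.0073, 0.0007, -0.0101], [0, 0, 0]], [[0.0073, 0.0007, -0.0101], [0, 0, 0]], [[0.0073, 0.0007, -0.0101], [0, 0, 0]], [[0.0073, 0.0007, -0.0101], [0, 0, 0]], [[0.0073, 0.0007, -0.0101], [0, 0, 0]], [[0, 0, 0], [0, 0, 0]], [[0, 0, 0], [0, 0, 0]]])

```text
time: 7.8
tcp_pos: [0.5834, 0.2979, 0.1498]
tcp_rot: [0.646, 0.698, 0.227, 0.209]
force: [0.6, 0.0, -0.1]
width: 0.0427
gripper_force: 0.0
```

Run:
```python
from m import *
rel(G,u,-n); print(sense()["force"])
im,d=capture("side"); cv2.imwrite("pics/s1.png",cv2.resize(im[150:340,110:360,::-1],None,fx=3,fy=3))
```

```text
j [ 0.05   0.565 -1.014  2.06   1.478  0.845 -1.825]
move [-0.0009  0.0005 -0.0006] turn [-0.07 -0.12  0.14] in tool [ 0.0006 -0.0011 -0.    ]
[ 0.60133148  0.03283914 -0.11095118]
```

View pics/s1.png

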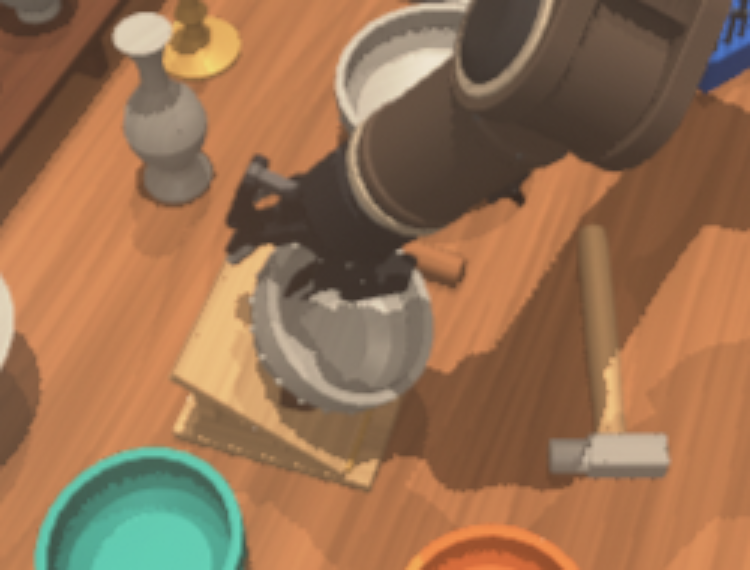

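The gripper straddles the upper rim of the middle bowl (crop about 330,270), with one finger inside and one behind it. Closing now.

Emit:
jog_arm(series=[[[-0.0009, 0.0005, -0.0006], [0, 0, 0]], [[0, 0, 0], [0, 0, 0]], [[0, 0, 0], [0, 0, 0]], [[0, 0, 0], [0, 0, 0]], [[0, 0, 0], [0, 0, 0]], [[0, 0, 0], [0, 0, 0]]], claw=0, newtons=100)

```text
time: 8.45
tcp_pos: [0.5814, 0.299, 0.1488]
tcp_rot: [0.645, 0.699, 0.227, 0.21]
force: [-3.9, -2.1, 5.4]
width: 0.0063
gripper_force: 97.9
```

Emit:
jog_arm(series=[[[-0.0029, -0.0002, 0.004], [0, 0, 0]], [[-0.0029, -0.0002, 0.004], [0, 0, 0]], [[-0.0029, -0.0002, 0.004], [0, 0, 0]], [[-0.0044, -0.0004, 0.0061], [0, 0, 0]], [[-0.0044, -0.0004, 0.0061], [0, 0, 0]], [[-0.0044, -0.0004, 0.0061], [0, 0, 0]], [[-0.0073, -0.0006, 0.0101], [0, 0, 0]], [[-0.0073, -0.0006, 0.0101], [0, 0, 0]], [[-0.0073, -0.0006, 0.0101], [0, 0, 0]], [[-0.0073, -0.0006, 0.0101], [0, 0, 0]]])

```text
time: 9.45
tcp_pos: [0.5298, 0.2947, 0.2195]
tcp_rot: [0.645, 0.699, 0.227, 0.209]
force: [0.1, -0.2, -3.3]
width: 0.0062
gripper_force: 97.2
```

Emit:
jog_arm(series=[[[0, 0, 0.03], [0, 4, 0]], [[0, 0, 0.03], [-0.36, 4.5, 0]], [[0, 0, 0.03], [-0.36, 4.5, 0]], [[0, 0, 0.02], [-0.36, 4.5, 0]], [[0, 0, 0], [-0.36, 4.5, 0]], [[0, 0, 0], [-0.36, 4.5, 0]], [[0, 0, 0], [-0.36, 4.5, 0]], [[0, 0, 0], [-0.36, 4.5, 0]], [[0, 0, 0], [0, 0, 0]], [[0, 0, 0], [0, 0, 0]]])

```text
time: 10.45
tcp_pos: [0.5304, 0.295, 0.3287]
tcp_rot: [0.679, 0.734, 0.004, 0.0]
force: [-1.0, 1.3, -3.2]
width: 0.0062
gripper_force: 97.9
```

Run:
```python
from m import *
p,R=tool(); print(p); rel(p,np.array([.9968,.08,0]),np.array([0,0,-1.])); print(sense()["force"],sense()["width"])
Ps=[]
for c in("top","side"):
    im,d=capture(c); Ps.append(cloud(c,d)); cv2.imwrite(f"pics/{c}2.png",im[...,::-1])
c=p+np.array([-.065,-.005,.023])
o=near(Ps,c[:2],.09,.15)
def go(k,Q):
    try:
        x,a,f=fit_rim(Q,.069,c,(8.01,180),.025); 
    except Exception as ex: print(ex)
    # free normal
    from scipy.optimize import differential_evolution as DE
    def cost(q):
        a=np.array([q[3],q[4],1]); a/=np.linalg.norm(a); d=Q-q[:3]; h=d@a; r=np.linalg.norm(d-h[:,None]*a,axis=1)
        return -np.exp(-(np.hypot(h,np.maximum(abs(r-.065)-.003,0))/.003)**2).sum()
    s=DE(cost,[(v-.025,v+.025) for v in c]+[(-.25,.25)]*2,seed=1,popsize=20,tol=1e-7,maxiter=300)
    print(k,len(Q),np.round(s.x,4),round(-s.fun))
go("top",o[0]);go("side",o[1]);go("both",np.vstack(o))
```

```text
[0.53037408 0.29502979 0.32865168]
j [ 0.206  0.605 -1.27   1.458  0.579  1.488 -0.975]
move [0. 0. 0.] turn [-0.34  0.37  0.1 ] in tool [0. 0. 0.]
[-1.02922489  1.28527234 -3.18855144] 0.006205665225406003
top 6562 [ 0.4656  0.288   0.3488  0.0249 -0.0164] 122
side 15067 [ 0.466   0.2901  0.3509 -0.0115 -0.005 ] 712
both 21629 [ 0.4661  0.29    0.3509 -0.0105 -0.0052] 830
```

View pics/side2.png

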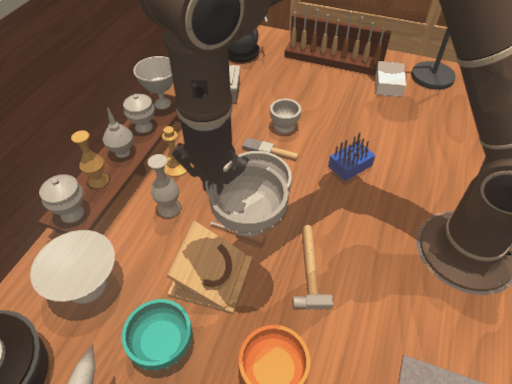

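The middle bowl is held upright (crop 250,195), the rest is empty and nothing else has moved. Carrying it over the largest bowl now.

Emit:
jog_arm(series=[[[0.01, -0.03, 0], [-0.1, 0.2, 0]], [[0.01, -0.03, 0], [-0.1, 0.2, 0]], [[0.01, -0.03, 0], [-0.1, 0.1, 0]], [[0.01, -0.03, 0], [0, 0, 0]], [[0.01, -0.03, 0], [0, 0, 0]], [[0.01, -0.03, 0], [0, 0, 0]], [[0.01, -0.03, 0], [0, 0, 0]], [[0.01, -0.03, 0], [0, 0, 0]], [[0.007, -0.027, 0], [0, 0, 0]], [[0, 0, 0], [0, 0, 0]]])

```text
time: 11.55
tcp_pos: [0.6186, 0.0224, 0.3285]
tcp_rot: [0.681, 0.732, -0.002, 0.0]
force: [-0.4, 0.6, -3.5]
width: 0.006
gripper_force: 97.9
```

Emit:
jog_arm(series=[[[0, 0, -0.025], [0, 0, 0]], [[0, 0, -0.025], [0, 0, 0]], [[0, 0, -0.025], [0, 0, 0]], [[0, 0, -0.025], [0, 0, 0]], [[0, 0, -0.02], [0, 0, 0]], [[0, 0, -0.01], [0, 0, 0]], [[0, 0, 0], [0, 0, 0]], [[0, 0, 0], [0, 0, 0]]])

```text
time: 12.35
tcp_pos: [0.6178, 0.0282, 0.2]
tcp_rot: [0.679, 0.734, -0.001, -0.001]
force: [0.8, -0.5, -2.0]
width: 0.0057
gripper_force: 98.1
```

```bash
cat >> m.py <<'E'
def fitfree(Q,R,c,rng=.025):
    def cost(q):
        a=np.array([q[3],q[4],1]); a/=np.linalg.norm(a); d=Q-q[:3]; h=d@a; r=np.linalg.norm(d-h[:,None]*a,axis=1)
        return -np.exp(-(np.hypot(h,np.maximum(abs(r-R+.004)-.003,0))/.003)**2).sum()
    s=differential_evolution(cost,[(v-rng,v+rng) for v in c]+[(-.1,.1)]*2,seed=1,popsize=20,tol=1e-7,maxiter=300)
    return np.round(s.x,4),round(-s.fun)
def shots(tag):
    Ps=[]
    for c in("top","side"):
        im,d=capture(c); Ps.append(cloud(c,d)); cv2.imwrite(f"pics/{c}{tag}.png",im[...,::-1])
    return Ps
E
python3 - <<'E'
from m import *
p,R=tool(); rel(np.array([.6171,.0276,p[2]]),np.array([.9968,.08,0]),np.array([0,0,-1.]));print(p)
Ps=shots(3); c=p+np.array([-.065,-.005,.022])
for Q in near(Ps,c[:2],.09,p[2]-.02)+[np.vstack(near(Ps,c[:2],.09,p[2]-.02))]: print("mid",fitfree(Q,.069,c))
for Q in near(Ps,[.553,.0226],.12,.06): Q=Q[Q[:,2]<.1]; print("large",fit_rim(Q,.092,[.553,.0226,.084]))
E
```

```text
j [ 0.636  0.748 -1.226  1.596  0.721  1.321 -0.616]
move [-0.0007 -0.0006  0.    ] turn [-0.01 -0.11  0.11] in tool [-0.0005 -0.0007  0.    ]
[0.61776998 0.02816966 0.1999661 ]
mid (array([ 0.5527,  0.0216,  0.2228, -0.0014, -0.0037]), 252)
mid (array([ 0.5541,  0.0238,  0.2223, -0.0028, -0.0007]), 335)
mid (array([ 0.5535,  0.023 ,  0.2225, -0.0018, -0.0024]), 571)
large (array([0.55267753, 0.02130893, 0.08407512]), array([0., 0., 1.]), np.float64(252.78025237421235))
large (array([0.55366027, 0.02315972, 0.08354154]), array([0., 0., 1.]), np.float64(346.2881971219216))
```

Emit:
jog_arm(series=[[[0, 0, -0.015], [0, 0, 0]], [[0, 0, -0.018], [0, 0, 0]], [[0, 0, -0.018], [0, 0, 0]], [[0, 0, -0.018], [0, 0, 0]], [[0, 0, -0.015], [0, 0, 0]], [[0, 0, -0.01], [0, 0, 0]], [[0, 0, -0.008], [0, 0, 0]], [[0, 0, -0.003], [0, 0, 0]], [[0, 0, 0], [0, 0, 0]]])

```text
time: 13.35
tcp_pos: [0.6176, 0.0277, 0.0937]
tcp_rot: [0.679, 0.734, -0.001, -0.001]
force: [0.5, 0.1, -2.7]
width: 0.0059
gripper_force: 97.9
```

Emit:
jog_arm(series=[[[0, 0, -0.002], [0, 0, 0]], [[0, 0, -0.002], [0, 0, 0]], [[0, 0, -0.001], [0, 0, 0]], [[0, 0, 0], [0, 0, 0]], [[0, 0, 0], [0, 0, 0]]])

```text
time: 13.85
tcp_pos: [0.6176, 0.0276, 0.0889]
tcp_rot: [0.679, 0.734, -0.001, -0.001]
force: [0.1, 0.4, -4.0]
width: 0.0061
gripper_force: 98.1
```

Emit:
jog_arm(series=[[[0, 0, -0.0008], [0, 0, 0]], [[0, 0, 0], [0, 0, 0]], [[0, 0, 0], [0, 0, 0]]])

```text
time: 14.15
tcp_pos: [0.6175, 0.0276, 0.0879]
tcp_rot: [0.679, 0.734, -0.001, -0.001]
force: [0.0, -0.1, -3.6]
width: 0.0062
gripper_force: 98.1
```

Emit:
jog_arm(series=[[[0, 0, -0.0007], [0, 0, 0]], [[0, 0, 0], [0, 0, 0]], [[0, 0, 0], [0, 0, 0]]])

```text
time: 14.45
tcp_pos: [0.6175, 0.0277, 0.0872]
tcp_rot: [0.679, 0.734, -0.001, -0.001]
force: [-0.7, -0.3, -3.4]
width: 0.0063
gripper_force: 98.1
```

Emit:
jog_arm(series=[[[0, 0, -0.0008], [0, 0, 0]], [[0, 0, 0], [0, 0, 0]], [[0, 0, 0], [0, 0, 0]]])

```text
time: 14.75
tcp_pos: [0.6179, 0.0277, 0.087]
tcp_rot: [0.679, 0.734, -0.001, -0.001]
force: [-0.2, -1.3, 3.4]
width: 0.0059
gripper_force: 98.6
```

Emit:
jog_arm(series=[[[0, 0, -0.0008], [0, 0, 0]], [[0, 0, 0], [0, 0, 0]], [[0, 0, 0], [0, 0, 0]]])

```text
time: 15.05
tcp_pos: [0.6182, 0.0278, 0.0868]
tcp_rot: [0.679, 0.734, -0.001, -0.001]
force: [-1.1, -1.4, 8.0]
width: 0.0063
gripper_force: 99.5
```

Emit:
jog_arm(series=[[[0, 0, 0.0008], [0, 0, 0]], [[0, 0, 0], [0, 0, 0]]])

```text
time: 15.25
tcp_pos: [0.6179, 0.0277, 0.0869]
tcp_rot: [0.679, 0.734, -0.001, -0.001]
force: [-1.5, -0.7, 5.3]
width: 0.006
gripper_force: 99.2
```

Emit:
jog_arm(series=[[[0, 0, 0], [0, 0, 0]], [[0, 0, 0], [0, 0, 0]], [[0, 0, 0], [0, 0, 0]], [[0, 0, 0.005], [0, 0, 0]], [[0, 0, 0.015], [0, 0, 0]], [[0, 0, 0.03], [0, 0, 0]], [[0, 0, 0.04], [0, 0, 0]], [[0, 0, 0.05], [0, 0, 0]]], claw=0.25)

```text
time: 16.05
tcp_pos: [0.6167, 0.0275, 0.2278]
tcp_rot: [0.679, 0.734, -0.002, -0.002]
force: [1.2, -1.0, 0.8]
width: 0.0214
gripper_force: 0.0
```

Emit:
jog_arm(series=[[[0, -0.035, 0.01], [0, 0, 0]], [[0, -0.035, 0], [0, 0, 0]], [[0, -0.035, 0], [0, 0, 0]], [[0, -0.035, 0], [0, 0, 0]], [[0, -0.035, 0], [0, 0, 0]], [[0, -0.035, 0], [0, 0, 0]], [[0, -0.035, -0.02], [0, 0, 0]], [[0, -0.035, -0.03], [0, 0, 0]], [[0, -0.022, -0.04], [0, 0, 0]], [[0, 0, 0], [0, 0, 0]]], claw=0.45)

```text
time: 17.05
tcp_pos: [0.6142, -0.2796, 0.1412]
tcp_rot: [0.681, 0.732, -0.004, -0.004]
force: [-0.7, -0.7, -1.8]
width: 0.0383
gripper_force: 0.0
```

Run:
```python
from m import *
Ps=shots(4)
for Q in near(Ps,[.553,.0226],.08,.1): print("mid",fitfree(Q[Q[:,2]<.125],.069,[.553,.0226,.11],.02))
for Q in near(Ps,[.553,.0226],.12,.06): Q=Q[Q[:,2]<.1]; print("large",fit_rim(Q,.092,[.553,.0226,.084])[0])
for Q in near(Ps,[.572,-.2785],.06,.05): Q=Q[Q[:,2]<.09];print("small",fit_rim(Q,.048,[.572,-.2785,.074],None,.01))
y=np.array([.9968,.08,0]);rel(np.array([.572+.044*.9968,-.2785+.044*.08,.052]),y,np.array([0,0,-1.]))
```

```text
mid (array([ 5.523e-01,  2.150e-02,  1.102e-01, -3.900e-03, -1.000e-04]), 304)
mid (array([ 0.5536,  0.023 ,  0.1094, -0.0019, -0.0011]), 335)
large [0.55215564 0.02167944 0.0838926 ]
large [0.55377529 0.02280025 0.0838223 ]
small (array([ 0.5718826 , -0.27933699,  0.0739625 ]), array([0., 0., 1.]), np.float64(157.3102358340283))
small (array([ 0.57292966, -0.27792254,  0.07306957]), array([0., 0., 1.]), np.float64(151.6910154785307))
j [ 1.015  0.884 -1.179  1.495  0.827  1.325 -0.163]
move [-0.0015 -0.0007 -0.0948] turn [-0.1  -0.22  0.18] in tool [-0.0008 -0.0012  0.0948]
```

View pics/side4.png

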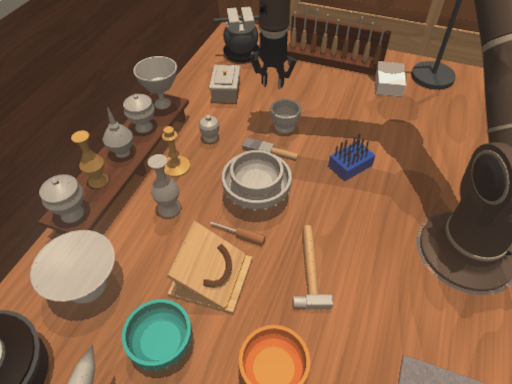

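The picture shows the middle bowl nested upright and centred in the largest (257,178), with the gripper above the small bowl (285,115) and the other things in place. Lowering to grip the small bowl.

Emit:
jog_arm(series=[[[-0.0015, -0.0007, -0.015], [-0.1, -0.2, 0.2]], [[0, 0, -0.015], [0, 0, 0]], [[0, 0, -0.015], [0, 0, 0]], [[0, 0, -0.015], [0, 0, 0]], [[0, 0, -0.015], [0, 0, 0]], [[0, 0, -0.01], [0, 0, 0]], [[0, 0, -0.007], [0, 0, 0]], [[0, 0, -0.003], [0, 0, 0]], [[0, 0, 0], [0, 0, 0]], [[0, 0, 0], [0, 0, 0]]])

```text
time: 18.15
tcp_pos: [0.6164, -0.2751, 0.052]
tcp_rot: [0.678, 0.735, -0.0, 0.001]
force: [-0.3, 0.6, 0.2]
width: 0.0383
gripper_force: 0.0
```

Emit:
jog_arm(series=[[[0, 0, 0], [0, 0, 0]], [[0, 0, 0], [0, 0, 0]], [[0, 0, 0], [0, 0, 0]], [[0, 0, 0], [0, 0, 0]], [[0, 0, 0], [0, 0, 0]]], claw=0, newtons=80)

```text
time: 18.65
tcp_pos: [0.6163, -0.2754, 0.0521]
tcp_rot: [0.678, 0.735, -0.001, 0.001]
force: [-1.3, -1.6, 6.4]
width: 0.007
gripper_force: 76.6
```

Emit:
jog_arm(series=[[[0, 0, 0.005], [0, 0, 0]], [[0, 0, 0.01], [0, 0, 0]], [[0, 0, 0.025], [0, 0, 0]], [[0, 0, 0.035], [0, 0, 0]], [[0, 0, 0.035], [0, 0, 0]], [[0, 0, 0.035], [0, 0, 0]], [[0, 0, 0.025], [0, 0, 0]], [[0, 0, 0.01], [0, 0, 0]]])

```text
time: 19.45
tcp_pos: [0.617, -0.2745, 0.2348]
tcp_rot: [0.678, 0.735, 0.0, 0.002]
force: [0.7, 0.2, -1.3]
width: 0.0065
gripper_force: 76.4
```

Emit:
jog_arm(series=[[[-0.002, 0.02, 0], [0, 0, 0]], [[-0.002, 0.036, 0], [0, 0, 0]], [[-0.002, 0.036, 0], [0, 0, 0]], [[-0.002, 0.036, 0], [0, 0, 0]], [[-0.002, 0.036, 0], [0, 0, 0]], [[-0.002, 0.036, 0], [0, 0, 0]], [[-0.002, 0.036, 0], [0, 0, 0]], [[-0.002, 0.036, 0], [0, 0, 0]], [[-0.003, 0.03, 0], [0, 0, 0]], [[0, 0, 0], [0, 0, 0]]])

```text
time: 20.45
tcp_pos: [0.5954, 0.0327, 0.2315]
tcp_rot: [0.675, 0.738, 0.0, -0.0]
force: [0.5, 1.1, -1.6]
width: 0.0069
gripper_force: 76.5
```

```bash
cat > chk.py <<'E'
from m import *
Ps=shots(sys.argv[1]); p,R=tool(); c=p+np.array([-.0439,-.0035,.022])
rel(np.array([.5970,.0260,p[2]]),np.array([.9968,.08,0]),np.array([0,0,-1.])); print(p,sense()["width"])
for Q in near(Ps,c[:2],.065,p[2]-.02)+[np.vstack(near(Ps,c[:2],.065,p[2]-.02))]: print("small",fitfree(Q,.048,c,.015))
for Q in near(Ps,[.553,.0226],.08,.1): print("mid",fitfree(Q[Q[:,2]<.125],.069,[.553,.0226,.11],.02))
E
python3 chk.py 5
```

```text
j [ 0.677  0.693 -1.265  1.614  0.676  1.346 -0.599]
move [ 0.0004 -0.0016  0.    ] turn [ 0.13 -0.04 -0.19] in tool [-0.0016  0.0003  0.    ]
[0.59660716 0.02758667 0.23086075] 0.006623104071561009
small (array([ 0.5513,  0.0291,  0.2531,  0.0019, -0.0054]), 165)
small (array([ 0.553 ,  0.0286,  0.2523,  0.0022, -0.003 ]), 229)
small (array([ 0.5522,  0.0289,  0.2525,  0.0064, -0.0074]), 387)
mid (array([ 0.5528,  0.0215,  0.1097,  0.0062, -0.0072]), 166)
mid (array([ 0.5535,  0.0231,  0.1096, -0.0007,  0.0006]), 290)
```

Emit:
jog_arm(series=[[[0, -0.0016, -0.02], [0, 0, 0]], [[0, 0, -0.02], [0, 0, 0]], [[0, 0, -0.01], [0, 0, 0]], [[0, 0, 0], [0, 0, 0]], [[0, 0, 0], [0, 0, 0]], [[0, 0, 0], [0, 0, 0]], [[0, 0, 0], [0, 0, 0]]])

```text
time: 21.25
tcp_pos: [0.5975, 0.0254, 0.1823]
tcp_rot: [0.678, 0.735, -0.0, 0.001]
force: [0.5, 0.7, -1.9]
width: 0.0069
gripper_force: 76.6
```

```bash
python3 chk.py 6
```

```text
j [ 0.664  0.736 -1.227  1.67   0.726  1.268 -0.634]
move [-0.0003  0.0006  0.    ] turn [ 0.1   0.05 -0.06] in tool [ 0.0006 -0.0002 -0.    ]
[0.59728947 0.02541584 0.18202072] 0.006735237313702393
small (array([ 0.5531,  0.0225,  0.2045, -0.0201,  0.0109]), 143)
small (array([ 0.554 ,  0.0246,  0.2035, -0.0062,  0.002 ]), 212)
small (array([ 0.5537,  0.024 ,  0.2037, -0.0052,  0.002 ]), 346)
mid (array([ 0.5527,  0.0212,  0.1099, -0.0049, -0.0027]), 185)
mid (array([0.5537, 0.0229, 0.1096, 0.0019, 0.0034]), 258)
```

Emit:
jog_arm(series=[[[-0.0003, -0.001, -0.01], [0, 0, 0]], [[0, 0, -0.013], [0, 0, 0]], [[0, 0, -0.013], [0, 0, 0]], [[0, 0, -0.012], [0, 0, 0]], [[0, 0, -0.008], [0, 0, 0]], [[0, 0, -0.005], [0, 0, 0]], [[0, 0, -0.003], [0, 0, 0]], [[0, 0, 0], [0, 0, 0]], [[0, 0, 0], [0, 0, 0]]])

```text
time: 22.25
tcp_pos: [0.597, 0.0245, 0.1178]
tcp_rot: [0.678, 0.735, -0.0, 0.001]
force: [1.0, 0.3, -1.8]
width: 0.0069
gripper_force: 76.5
```

Emit:
jog_arm(series=[[[0, 0, -0.0015], [0, 0, 0]], [[0, 0, -0.0015], [0, 0, 0]], [[0, 0, -0.001], [0, 0, 0]], [[0, 0, 0], [0, 0, 0]], [[0, 0, 0], [0, 0, 0]]])

```text
time: 22.75
tcp_pos: [0.5968, 0.0243, 0.1135]
tcp_rot: [0.678, 0.735, -0.001, 0.001]
force: [0.1, -0.1, -1.7]
width: 0.0069
gripper_force: 76.5
```

Emit:
jog_arm(series=[[[0, 0, -0.0008], [0, 0, 0]], [[0, 0, 0], [0, 0, 0]], [[0, 0, 0], [0, 0, 0]]])

```text
time: 23.05
tcp_pos: [0.5967, 0.0243, 0.1126]
tcp_rot: [0.678, 0.735, -0.001, 0.001]
force: [0.9, -0.4, -1.2]
width: 0.0068
gripper_force: 76.5
```

Emit:
jog_arm(series=[[[0, 0, -0.0008], [0, 0, 0]], [[0, 0, 0], [0, 0, 0]], [[0, 0, 0], [0, 0, 0]]])

```text
time: 23.35
tcp_pos: [0.597, 0.0244, 0.1122]
tcp_rot: [0.678, 0.735, -0.0, 0.001]
force: [0.7, -0.6, 0.5]
width: 0.0066
gripper_force: 76.9
```

Emit:
jog_arm(series=[[[0, 0, -0.0006], [0, 0, 0]], [[0, 0, 0], [0, 0, 0]], [[0, 0, 0], [0, 0, 0]]])

```text
time: 23.65
tcp_pos: [0.5972, 0.0245, 0.1121]
tcp_rot: [0.678, 0.735, -0.0, 0.001]
force: [-0.3, -0.4, 6.2]
width: 0.0063
gripper_force: 77.6
```

In contact and seated. Releasing and withdrawing.

Emit:
jog_arm(series=[[[0, 0, 0], [0, 0, 0]], [[0, 0, 0], [0, 0, 0]], [[0, 0, 0], [0, 0, 0]], [[0, 0, 0.005], [0, 0, 0]], [[0, 0, 0.015], [0, 0, 0]], [[0, 0, 0.03], [0, 0, 0]], [[0, 0, 0.04], [0, 0, 0]], [[-0.02, -0.03, 0.03], [0, 0, 0]], [[-0.02, -0.04, 0], [0, 0, 0]], [[-0.02, -0.04, 0], [0, 0, 0]]], claw=0.22)

```text
time: 24.65
tcp_pos: [0.5367, -0.0858, 0.2336]
tcp_rot: [0.677, 0.736, -0.0, 0.002]
force: [1.1, -1.8, -0.8]
width: 0.0185
gripper_force: 0.0
```

Emit:
jog_arm(series=[[[0, -0.04, 0], [0, 0, 0]], [[0, -0.04, 0], [0, 0, 0]], [[0, -0.03, 0], [0, 0, 0]], [[0, 0, 0], [0, 0, 0]], [[0, 0, 0], [0, 0, 0]], [[0, 0, 0], [0, 0, 0]]])

```text
time: 25.25
tcp_pos: [0.5369, -0.1941, 0.2321]
tcp_rot: [0.677, 0.736, -0.0, 0.001]
force: [-0.3, 0.3, 0.2]
width: 0.0188
gripper_force: 0.0
```

Run:
```python
from m import *
Ps=shots(7); C=[.553,.0226]
for Q in near(Ps,C,.06,.12): print("small",fitfree(Q[Q[:,2]<.15],.048,[*C,.134],.015))
for Q in near(Ps,C,.08,.1): print("mid",fitfree(Q[Q[:,2]<.12],.069,[*C,.11],.015))
for Q in near(Ps,C,.12,.07): print("large",fitfree(Q[Q[:,2]<.095],.092,[*C,.084],.015))
```

```text
small (array([ 0.5526,  0.0215,  0.1341,  0.0026, -0.0021]), 227)
small (array([ 5.539e-01,  2.340e-02,  1.334e-01,  7.000e-04, -4.000e-04]), 242)
mid (array([ 0.5522,  0.0216,  0.1101, -0.0015, -0.0015]), 294)
mid (array([0.5536, 0.023 , 0.1098, 0.0016, 0.0035]), 254)
large (array([ 5.522e-01,  2.170e-02,  8.390e-02, -5.000e-04,  1.900e-03]), 383)
large (array([ 0.5537,  0.0229,  0.0837, -0.0011,  0.0013]), 337)
```

View pics/side7.png

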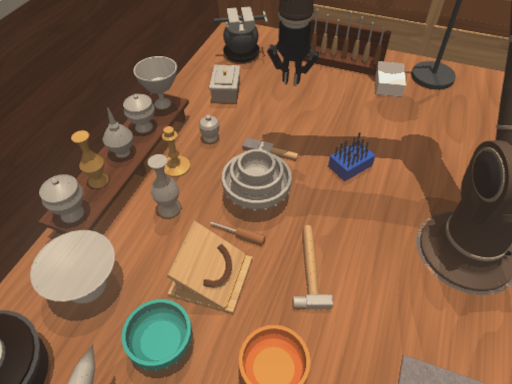

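All three bowls are nested concentrically at (257,175), and the gripper is clear at (292,60). The vase, pot, hammer, punches, graver and brush are where they started.

```bash
python3 -c "
from bench import *
print(close_job())"
```

```text
the job is handed in; nothing more can be done
None
```

The three bowls are nested upright and measured centred within about 1 mm at seated height, nothing else on the bench was visibly disturbed, and the job was handed in at about 25 s of the 64 s allowed; no verdict was returned.

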